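# Hardness check on a plaster house

## Task

Slide the plaster house with the red spot along the table, without lifting it, from the yellow outline into the blue one so that it stands wholly inside, and let go of it. Then take the orange gauge from its wooden holder and press its tip gently on the red spot, square to the roof slope, until the sprung plunger is about half-way in. Finish while still holding the gauge there, pressed and still, and leave everything else on the table where it is.

Things in the scene. Friction and masses are not known exactly. Their poses are not given: they have to be found in the camera images.
- house_centre (a point): The loose white plaster house that is to be tested (0.4 to 0.63 kg). Footprint 80 mm along its own x by 56 mm along its own y; upright flat walls to 60 mm, then a plain gable roof, ridge along its y at 83 mm. The two gable ends (faces across y, 56 mm apart) are flat and upright. This point is on its vertical middle line, 41.5 mm above its underside; z is up. The roof slope on its -x side faces the robot roughly and carries the red spot. Friction on the table is moderate.
- house: The same plaster house; origin at the centre of its underside, same axes.
- spot_centre (a point): Centre of the flat red spot, 14 mm across, in the middle of the robot-side roof slope, moving with the house. The point lies on the roof surface, 20 mm to the -x side of the house's middle line and 71.5 mm above its underside. Its z axis is square to the roof slope, pointing outwards (the slope is pitched 30 degrees, so z leans 30 degrees from vertical to the house's -x side); y is the house's y.
- wait_mark_centre (a point): Centre of the yellow rectangular outline painted on the table, where the house waits at the start; flat, inside 100 mm (its x) by 76 mm (its y), lines 6 mm wide.
- test_mark_centre (a point): Centre of the blue rectangular outline painted on the table, where the house is to be tested; flat, inside 100 mm (its x) by 76 mm (its y), lines 6 mm wide. The house belongs in it with its 80 mm length along the outline's 100 mm length (its spot towards the robot).
- holder: Fixed wooden block, 90 x 90 x 65 mm high, with a 17 mm round upright hole, 59 mm deep, in the middle of its top. The gauge stands in it. Origin at the centre of its underside.
- gauge_grip (a point): Loose hand hardness gauge (about 0.15 kg), standing upright in the holder. Square orange body, 22 x 22 mm and 85 mm long, from the holder's top (65 mm) up to 150 mm; below it a round dark nose, 14 mm across and 34 mm long, and the steel plunger. This point is on its axis, 45 mm above the lower end of the orange body; the origin's z axis runs along the gauge, away from its tip; x and y are square to the faces of the body. The plunger's resting tip is 99 mm below this point.
- gauge: The same gauge; origin on its axis at the lower end of the orange body (the shoulder that rests on the holder), same axes.
- gauge_tip (a point): The rounded end of the gauge's plunger (6 mm across), on the gauge's axis, 54 mm below the orange body when not pressed; it must be raised at least 55 mm to leave the holder. z runs along the gauge away from the tip.
- plunger (a joint): How far the gauge's sprung plunger is pushed in (m): 0 = fully out, 0.014 = all the way in. Spring: it starts to give at about 1.6 N and needs 0.4 N more per mm (about 4.4 N half-way in).
- tall_house: Bystander, to be left alone: another white plaster house, 60 x 60 mm and 147 mm high; origin at its underside near the middle.
- small_house: Bystander, to be left alone: a little white plaster house, 40 x 36 mm and 47 mm high; origin at its underside near the middle.
- stone_block: Bystander, to be left alone: rough grey stone cube, 110 mm, with a tiny white house (28 mm high) on top; origin at its underside near the middle.
- books: Bystander, to be left alone: stack of three books, about 160 x 120 mm and 58 mm high; origin at its underside near the middle.
- brush_jar: Bystander, to be left alone: white ceramic jar, 76 mm wide and 95 mm high, with brushes standing in it up to 195 mm high; origin at its underside near the middle.
- mallet: Bystander, to be left alone: small hammer lying on the table, handle about 30 mm thick or less; origin at its underside.
Not all that is in view belongs to the job. Leave any black or green look-alike of the house alone.

How it is judged:
On the way:
1. the house stands inside the blue outline, let go, and the gauge is still in its holder (horizontal distance between house_centre and test_mark_centre below 0.016 m and angle between the x axis of house_centre and the x axis of test_mark_centre, either way round below 0.28 rad and height (world z) of house_centre between 0.038 and 0.0455 m and angle between house_centre's own z axis and vertical below 0.06 rad and linear speed of house below 0.02 m/s and contact force between the fingers and house below 0.3 N and height (world z) of gauge_tip below 0.03 m), for 0.2 s.
At the end, for the whole second after the job is handed in: House flat in the blue outline (centre within 16 mm, turn under 0.28 rad), let go; gauge gripped, clear of its holder, tip within 7 mm of the spot's centre, within 0.16 rad of square to the slope, plunger 3 to 11 mm in, pressing the house with 1.5 to 9 N, all still (horizontal distance between house_centre and test_mark_centre below 0.016 m and angle between the x axis of house_centre and the x axis of test_mark_centre, either way round below 0.28 rad and height (world z) of house_centre between 0.038 and 0.0455 m and angle between house_centre's own z axis and vertical below 0.06 rad and linear speed of each of house, gauge below 0.02 m/s and contact force between the fingers and house below 0.3 N and distance between gauge_tip and spot_centre below 0.007 m and angle between the z axis of gauge_tip and the z axis of spot_centre, either way round below 0.16 rad and value of joint plunger between 0.003 and 0.011 m and contact force between gauge and house between 1.5 and 9 N and contact force between the fingers and gauge above 1 N and contact force between gauge and holder below 0.1 N); the arm keeps its last pose, push and grip.
It fails at once if the house is lifted off the table (height (world z) of house_centre above 0.0495 m).
It fails at once if the house is tipped (angle between house_centre's own z axis and vertical above 0.2 rad).
It fails at once if the plunger is jabbed hard on the house (contact force between gauge and house above 15 N).
It fails at once if a bystander is disturbed (distance of any of tall_house, small_house, stone_block, books, brush_jar, mallet from where it was at the start of the episode above 0.02 m).
It also fails if it takes over 61 s, if anything falls off the work surface, if the arm or the gripper's body presses on something with over 40 N, if the wrist force passes 120 N, or if a joint passes its speed limit or range.

## Robot

A 6-joint arm with a two-finger parallel gripper is mounted at the origin on the work surface. World frame = base frame: x ahead of the robot, y to its left, z up, the work surface at z = 0. Lengths are in m, angles in rad, forces in N, time in s.
With the tool pointing down it reaches from about 0.35 to 0.775 m from the base axis. Payload 5.5 kg.
Tool frame: the origin (TCP) lies at the very end of the fingers, on their centre line; the grasp point (between the pads) lies 19 mm behind it; z points along the fingers, y is the line along which they close (so a half turn about z gives the same grasp; the last joint's range is limited). The gripper opens to 85 mm and grips with 20 to 120 N. Pads are 22 mm wide; open, the fingers measure 114 mm over their backs; the gripper's body (76 mm by 85 mm) begins 54 mm behind the grasp point. The pads swing forward as they close: fully open they stand 13 mm farther back than shut.
Start: joints at [-1.288, 0.313, 0.046, 1.304, 0, 1.431], TCP at [0.236, -0.524, 0.231] pointing down, gripper open.
Joint ranges: [-2.76, 2.76], [-0.86, 1.69], [-1.03, 1.26], [-2.2, 2.34], [-1.47, 1.5], [-3.14, 3.14]. Speed limits (rad/s): [2.57, 2.57, 3.14, 3.14, 3.14, 3.14].

## Interface

Orientations are given as a unit quaternion [w, x, y, z].
In Python, from workcell import env, cams, ticket, spotter gives the robot as it stands.
- The arm moves only by the tool jog_arm, never from a script. Its argument "increments" is a list that holds one entry, the list of rows, each a list of 7 numbers: the shift along the tool's x, y, z in units of 0.25 m (1.0 is 0.25 m), then the turn, a rotation vector about the tool's x, y, z in units of 180 degrees (1.0 is 180 degrees), then the closure in counts, from 0 (fully open) to 255 (shut). A call has 1 to 20 rows; each row shifts and turns the commanded pose from where the row before left it, along the tool's axes as they then stand; what a row does not reach is not made up. A row lasts 1/10 s, in which the tool goes at most 50 mm and 8.59 degrees, less where a joint would pass 70% of its speed; a pose out of reach is approached as far as the arm can. A call with a number of a shift or a turn outside -1 to 1 is refused whole. A call with a gripper value outside its range is refused whole. The fingers move at their own pace and stop on an object; "force" is the grip in N (left out, the last holds). Time passes only in rows, so rows that do not move let the fingers close. It gives the time, the measured TCP pose, the force, the opening and the grip force at its end, in the units of the state.
- env.get_state(): the state, without advancing time (a new reading comes with each control period).
- cams.read_camera(name): name is "side" or "top" or "wrist"; returns a dict with "pixels" (480x640x3 uint8, red, green, blue), "fx", "fy", "cx", "cy" (pixels), "k1" (the pictures are not rectified: a ray, as slopes to the right and down, at radius r is drawn at 1 + k1 r^2 times it, then the intrinsics apply), "xyz" and "attitude" of the camera in the world; the wrist camera has in their place "mount" (4x4, takes a point from camera to tool coordinates, whose origin is the TCP and whose axes are the flange's). Camera axes: x right, y down, z forward; pixel columns grow to the right and rows downward; lengths in m; the calibration is good to about 2 mm. A picture is of the moment at which its call begins: read the wrist's pose just before it. There is no depth.
- ticket.hand_in(): hands the job in; it is judged then, once.
Trained networks look in the newest picture that a camera, given by its name, has taken for a name from the list of things; names that differ only in an ending like _2 or _b are one class to them, and where a whole thing is asked for, a point or a joint stands for the part that bears it (a point fixed in the world has none). Each returns a list of dicts, best first, with "conf" (0 to 1); they miss things now and then, are a little off and sometimes report something else, mostly with a low value. They report only what shows in the picture. A call takes as long as a camera call. They do not tell look-alikes from the thing itself.
- spotter.find_in(target, camera): "uv" ([column, row] in pixels, amid what is visible of it).
- spotter.cut_out(target, camera): "region" (480x640 bool, what is visible of it) and "uv" ([column, row] in pixels, amid what is visible of it).
- spotter.landmark_of(target, camera): "uv" ([column, row] in pixels: a listed point, or the origin of a listed thing).
The state is a dict: "clock": time; "joint_pos": joint angles; "qvel": joint speeds; "tau": joint torques, N m; "tcp_pos": TCP position; "orientation": TCP orientation; "wrist_force": force on the tool from outside, world axes, zero at the start; "ft_torque": the same for the moment, N m; "finger_gap": finger opening in m; "grip_force": force on a finger pad.
Only numpy, scipy, OpenCV 4.12 (cv2) and the standard library are available. Lean on these libraries where they do the work, as an engineer would, in place of code of your own. Each camera call takes 0.05 s, during which the arm holds its last target. There are 200 camera calls.

## Working session

There is one attempt and no reset: what is moved stays moved. The work goes in short steps, Python scripts to look and compute and a tool call to move; the robot and the scene stay as the last step left them, time stands still between calls to the robot, and variables do not carry over. Pictures are saved under pics/ and viewed, at most 10 in all, crops included, and the job is handed in when it is done.

Besides the shell and the picture viewer there is one more tool, called after ">>>" in YAML: its name, and indented under it one key for each argument. jog_arm: Moves the arm, as the interface text tells. Shifts and turns lie within -1 to 1; 1 stands for 0.25 m of shift or 180 degrees of turn. Its arguments: {"type":"object","properties":{"increments":{"type":"array"},"force":{"type":"number"}},"required":["increments"]}

```bash
mkdir -p pics; ls
cat > h.py <<'E'
import numpy as np, cv2
from scipy.spatial.transform import Rotation as R
from workcell import env, cams, ticket, spotter
def Rq(q): return R.from_quat([q[1],q[2],q[3],q[0]]).as_matrix()
def cam(name):
    s=env.get_state(); c=cams.read_camera(name)
    if 'mount' in c:
        M=np.array(c['mount']); T=np.eye(4); T[:3,:3]=Rq(s['orientation']); T[:3,3]=s['tcp_pos']; W=T@M
        c['R'],c['t']=W[:3,:3],W[:3,3]
    else:
        a=np.array(c['attitude']); c['R']=a if a.shape==(3,3) else Rq(a); c['t']=np.array(c['xyz'])
    return c
def ray(c,uv):
    d=np.array([(uv[0]-c['cx'])/c['fx'],(uv[1]-c['cy'])/c['fy']]); p=d.copy()
    for _ in range(20): p=d/(1+c['k1']*(p@p))
    return c['R']@np.array([p[0],p[1],1.])
def at(c,uv,z):
    r=ray(c,uv); return c['t']+r*(z-c['t'][2])/r[2]
def proj(c,P):
    q=c['R'].T@(np.array(P)-c['t']); p=q[:2]/q[2]; p=p*(1+c['k1']*(p@p))
    return np.array([p[0]*c['fx']+c['cx'],p[1]*c['fy']+c['cy']])
def save(c,f): cv2.imwrite('pics/'+f,c['pixels'][:,:,::-1])
E
cat > a.py <<'E'
from h import *
np.set_printoptions(precision=4,suppress=True)
print(env.get_state())
Z={'house_centre':.0415,'spot_centre':.0715,'wait_mark_centre':0,'test_mark_centre':0,'holder':0,'gauge_grip':.11,'tall_house':0,'small_house':0,'stone_block':0,'books':0,'brush_jar':0,'mallet':0}
ims=[]
for n in ['top','side']:
    c=cam(n); print(n,c['t'],c['R'].tolist(),c['fx'],c['k1']); ims.append(c['pixels'])
    for k,z in Z.items():
        for d in spotter.landmark_of(k,n)[:3]: print(n,k,round(d['conf'],2),np.round(d['uv'],1),at(c,d['uv'],z)[:2])
    save(c,n+'0.png')
E
python3 a.py
```

```text
pics
{'clock': 0.0, 'joint_pos': array([-1.2876,  0.314 ,  0.0449,  1.3036,  0.    ,  1.4312]), 'qvel': array([-0.0001,  0.0003, -0.0005, -0.0003, -0.0022, -0.0002]), 'tau': array([ -0.0001, -48.063 ,  29.8531,   0.0195,  -0.0003,  -0.    ]), 'tcp_pos': array([ 0.2358, -0.5239,  0.2304]), 'orientation': array([-0.0009,  0.9777,  0.2098, -0.0001]), 'wrist_force': array([-1.0881, -0.2052, -0.2417]), 'ft_torque': array([-0.0086,  0.014 , -0.0367]), 'grip_force': 0.0, 'finger_gap': 0.0854522800407439}
top [0.5308 0.0116 1.2918] [[0.026201295100079403, -0.9978947374556528, 0.059326091169002525], [-0.9996497688025117, -0.026375725414390372, -0.00215889831861411], [0.0037191219614295737, -0.059248747389113024, -0.9982363217518473]] 461.34336328967066 0.020025606520942728
top house_centre 0.75 [289.7 308.3] [0.4236 0.0823]
top house_centre 0.72 [247.2 244.6] [0.5921 0.2025]
top spot_centre 0.59 [300.4 304.4] [0.437  0.0528]
top spot_centre 0.41 [296.9 261.8] [0.5486 0.0652]
top wait_mark_centre 0.8 [300.8 253.7] [0.5725 0.0581]
top wait_mark_centre 0.63 [151.2 242.8] [0.5921 0.4766]
top test
[... 927 characters left out ...]
e 0.83 [341.4 283.1] [0.567  0.0564]
side wait_mark_centre 0.69 [336.7 300. ] [0.5766 0.0769]
side test_mark_centre 0.74 [369.  239.2] [ 0.501  -0.2062]
side holder 0.77 [373.2 377.5] [0.4759 0.3178]
side holder 0.48 [307.  439.9] [0.601  0.4835]
side tall_house 0.7 [318.4 206.7] [ 0.6759 -0.3754]
side tall_house 0.18 [371.  242.9] [ 0.4944 -0.1876]
side small_house 0.72 [287.9 259.9] [ 0.7307 -0.0769]
side stone_block 0.58 [275.  373.5] [0.6928 0.3307]
side books 0.97 [257.1 311.5] [0.7739 0.142 ]
side books 0.51 [273.6 372.3] [0.6965 0.3278]
side brush_jar 0.76 [305.6 438.4] [0.6042 0.4806]
side brush_jar 0.16 [369.4 241.3] [ 0.4995 -0.1954]
side mallet 0.68 [362.7 193.8] [ 0.5313 -0.4778]
```

View pics/top0.png

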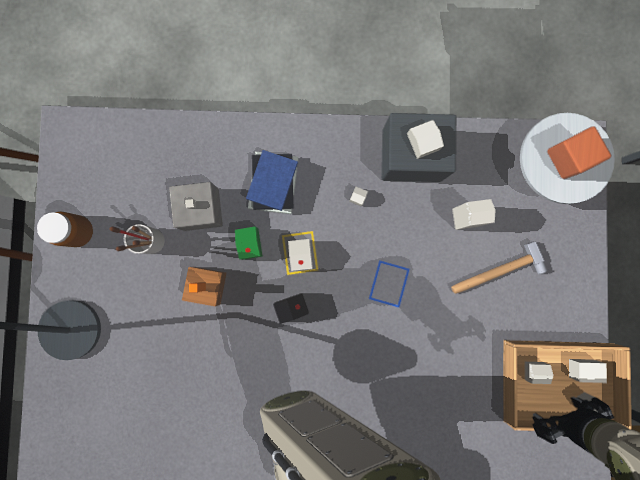

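View pics/side0.png

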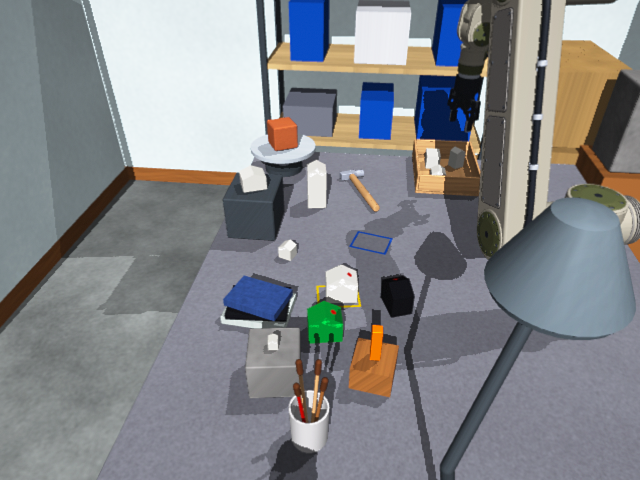

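White houses/look-alikes in the top picture: the white house with red spot sits in the yellow outline at (300,252). The green one is at (248,243) and the black one at (292,308). The white one fits, and the blue outline is at (390,283). I'll confirm with a crop and measure the marks by colour.

```bash
cat > b.py <<'E'
from h import *
np.set_printoptions(precision=4,suppress=True)
def rect(c,m,z=0):
    n,l,st,ce=cv2.connectedComponentsWithStats(m.astype(np.uint8)); i=1+np.argmax(st[1:,4])
    v,u=np.nonzero(l==i); P=np.array([at(c,p,z)[:2] for p in zip(u,v)])
    return cv2.minAreaRect((P*1000).astype(np.float32)), st[i], (u.mean(),v.mean())
c=cam('top'); p=c['pixels']; h=cv2.cvtColor(p,cv2.COLOR_RGB2HSV); H,S,V=h[...,0],h[...,1],h[...,2]
def win(m,u0,u1,v0,v1):
    o=np.zeros_like(m); o[v0:v1,u0:u1]=m[v0:v1,u0:u1]; return o
print('blue',rect(c,win((H>100)&(H<130)&(S>120),350,430,245,320)))
print('yel',rect(c,win((H>20)&(H<35)&(S>120),270,340,220,290)))
red=win(((H<8)|(H>172))&(S>120),285,320,235,280); r=rect(c,red,.0715); print('spot',r, at(c,r[2],.0715))
o=win((H>5)&(H<16)&(S>200)&(V>200),170,230,260,310); r=rect(c,o,.15); print('gauge top',r)
cv2.imwrite('pics/crop.png',cv2.resize(p[225:345,170:430,::-1],None,fx=3,fy=3,interpolation=2))
E
python3 b.py
```

```text
blue (((496.2489013671875, -189.43728637695312), (86.71392822265625, 111.4217300415039), 75.57245635986328), array([369, 261,  40,  46, 250], dtype=int32), (np.float64(388.448), np.float64(283.444)))
yel (((575.9441528320312, 61.398887634277344), (112.20582580566406, 87.68052673339844), 9.104279518127441), array([282, 231,  36,  44, 266], dtype=int32), (np.float64(299.9398496240602), np.float64(252.83834586466165)))
spot (((548.2833251953125, 55.714202880859375), (10.564863204956055, 7.925981521606445), 1.6283292770385742), array([299, 260,   4,   5,  15], dtype=int32), (np.float64(300.53333333333336), np.float64(261.8666666666667))) [0.5486 0.0556 0.0715]
gauge top (((477.6705627441406, 316.3591613769531), (17.130695343017578, 17.452970504760742), 1.437402367591858), array([189, 284,   8,   8,  64], dtype=int32), (np.float64(192.5), np.float64(287.5)))
```

View pics/crop.png

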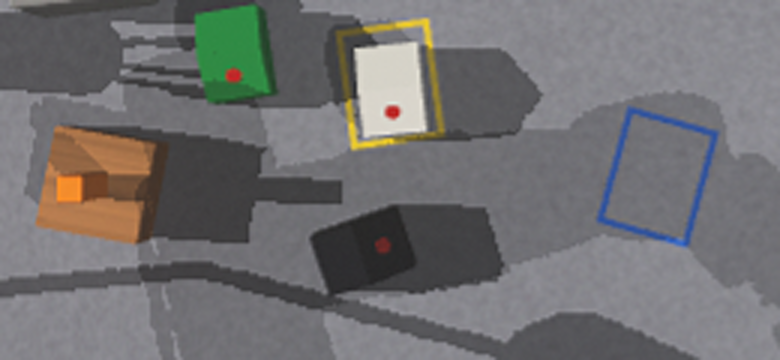

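The crop shows the white house with its red spot at crop (392,112), inside the yellow lines, with the empty blue outline at crop (658,178). Now I'll move over the house.

>>> jog_arm:
  increments:
    - [[0.1315, -0.101, 0, 0, 0, 0, 0], [0.1315, -0.101, 0, 0, 0, 0, 0], [0.1315, -0.101, 0, 0, 0, 0, 0], [0.1315, -0.101, 0, 0, 0, 0, 0], [0.1315, -0.101, 0, 0, 0, 0, 0], [0.1315, -0.101, 0, 0, 0, 0, 0], [0.1315, -0.101, 0, 0, 0, 0, 0], [0.1315, -0.101, 0, 0, 0, 0, 0], [0.1315, -0.101, 0, 0, 0, 0, 0], [0.1315, -0.101, 0, 0, 0, 0, 0], [0.1315, -0.101, 0, 0, 0, 0, 0], [0.1315, -0.101, 0, 0, 0, 0, 0], [0.1315, -0.101, 0, 0, 0, 0, 0], [0.1315, -0.101, 0, 0, 0, 0, 0], [0.1315, -0.101, 0, 0, 0, 0, 0], [0.1315, -0.101, 0, 0, 0, 0, 0], [0, 0, 0, 0, 0, 0.0374, 0], [0, 0, 0, 0, 0, 0.0374, 0], [0, 0, 0, 0, 0, 0.0374, 0], [0, 0, 0, 0, 0, 0, 0]]

```text
clock: 3.35
tcp_pos: [0.5499, 0.0601, 0.2312]
orientation: [0.0, 0.999, 0.035, -0.0]
wrist_force: [-0.2, 0.7, 0.0]
finger_gap: 0.0857
grip_force: 0.0
```

```bash
cat > c.py <<'E'
from h import *
np.set_printoptions(precision=4,suppress=True)
s=env.get_state();print(s['clock'],s['tcp_pos'],Rq(s['orientation']).tolist())
c=cam('wrist'); save(c,'w1.png')
for k,z in {'house_centre':.0415,'spot_centre':.0715,'wait_mark_centre':0}.items():
    for d in spotter.landmark_of(k,'wrist')[:3]: print(k,round(d['conf'],2),np.round(d['uv'],1),at(c,d['uv'],z))
E
python3 c.py
```

```text
3.35 [0.5499 0.0601 0.2312] [[0.9975207808485784, 0.07037241347757767, -0.000123274422230812], [0.07037240090706884, -0.9975207839823168, -0.00010350786715366109], [-0.00013025289673416636, 9.457613140427696e-05, -0.9999999870447691]]
house_centre 0.63 [297.1 329.3] [0.4244 0.0721 0.0415]
spot_centre 0.69 [324.7 218.4] [0.5477 0.0541 0.0715]
spot_centre 0.57 [159.7 169. ] [0.5799 0.1928 0.0715]
spot_centre 0.43 [315.9 339.5] [0.4323 0.0535 0.0715]
```

View pics/w1.png

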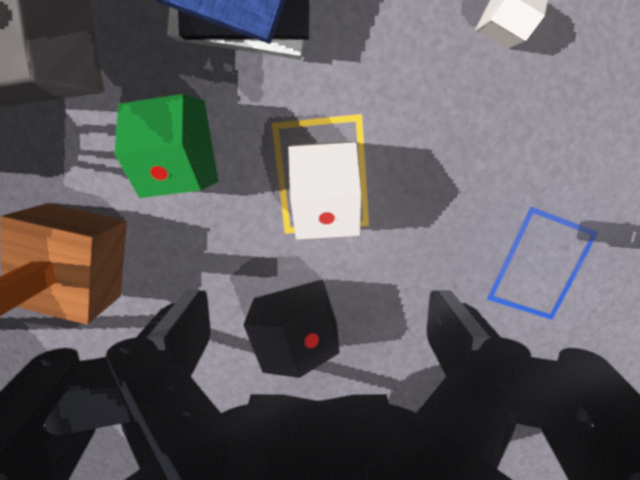

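The wrist picture shows the house at (325,190) with its spot at (327,218), and the blue outline at (543,263). I'll fit the house model outline for its pose.

```bash
cat >> h.py <<'E'
from scipy.optimize import minimize
PTS=np.array([[x,y,z] for x in(-.04,.04) for y in(-.028,.028) for z in(0,.06)]+[[0,y,.083] for y in(-.028,.028)])
def hpts(q,P):
    a=q[2]; return np.c_[q[0]+P[:,0]*np.cos(a)-P[:,1]*np.sin(a), q[1]+P[:,0]*np.sin(a)+P[:,1]*np.cos(a),P[:,2]]
def fit_house(c,q0):
    """silhouette fit at 4x resolution with soft mask; q=(x,y,yaw)"""
    hsv=cv2.cvtColor(c['pixels'],cv2.COLOR_RGB2HSV)
    uv=np.array([proj(c,p) for p in hpts(q0,PTS)]); lo=np.maximum(uv.min(0).astype(int)-25,0); hi=uv.max(0).astype(int)+25
    w=c['pixels'][lo[1]:hi[1],lo[0]:hi[0]]; g=w.min(2).astype(float)
    hs=cv2.cvtColor(w,cv2.COLOR_RGB2HSV); red=((hs[...,0]<8)|(hs[...,0]>172))&(hs[...,1]>120)
    t=cv2.threshold(g.astype(np.uint8),0,255,cv2.THRESH_OTSU)[0]; t=max(t,175)
    m=((g>t)|red).astype(np.uint8); n,l,st,_=cv2.connectedComponentsWithStats(m); m=(l==1+np.argmax(st[1:,4])).astype(np.float32)
    M=cv2.resize(m,None,fx=4,fy=4,interpolation=cv2.INTER_LINEAR)
    def cost(q):
        u=(np.array([proj(c,p) for p in hpts(q,PTS)])-lo+.5)*4
        H=cv2.convexHull(u.astype(np.float32)); I=np.zeros(M.shape,np.float32)
        cv2.fillConvexPoly(I,np.round(H*16).astype(np.int32),1,shift=4); return float(np.abs(I-M).sum())/16
    q0=np.array(q0); sx=np.array([[0,0,0],[.01,0,0],[0,.01,0],[0,0,.1]])+q0
    r=minimize(cost,q0,method='Nelder-Mead',options=dict(initial_simplex=sx,xatol=1e-4,fatol=.5))
    ru,rv=(np.argwhere(red).mean(0)[::-1]+lo) if red.any() else (0,0)
    return r.x,r.fun,M.sum()/16,at(c,(ru,rv),.0715)
def mark(c,box,h0=100,h1=130):
    p=cv2.cvtColor(c['pixels'],cv2.COLOR_RGB2HSV); m=np.zeros(p.shape[:2],bool); u0,u1,v0,v1=box
    m[v0:v1,u0:u1]=((p[...,0]>h0)&(p[...,0]<h1)&(p[...,1]>120))[v0:v1,u0:u1]
    v,u=np.nonzero(m); return cv2.minAreaRect(np.array([at(c,q,0)[:2]*1000 for q in zip(u,v)],np.float32))
E
cat > d.py <<'E'
from h import *
np.set_printoptions(precision=4,suppress=True)
c=cam('wrist');print(c['t']); print(fit_house(c,[.567,.057,.07])); print(mark(c,(470,620,190,340)))
print(mark(c,(260,380,100,250),20,35))
c=cam('top'); print(fit_house(c,[.567,.057,.07]))
E
python3 d.py
```

```text
[0.6161 0.0642 0.3743]
(array([0.5674, 0.0555, 0.1293]), np.float64(177.5546875), np.float32(6340.0), array([0.5483, 0.0528, 0.0715]))
((495.3136291503906, -193.40321350097656), (87.92810821533203, 111.4203109741211), 75.66448211669922)
((575.5868530273438, 58.21387481689453), (112.02263641357422, 87.8499526977539), 9.429917335510254)
(array([0.5518, 0.0448, 0.2786]), np.float64(637.1875), np.float32(10.0), array([1.231 , 0.8822, 0.0715]))
```

>>> jog_arm:
  increments:
    - [[0.071, 0.024, 0.05, 0, 0, -0.018, 0], [0, 0, 0.12, 0, 0, 0, 0], [0, 0, 0.12, 0, 0, 0, 0], [0, 0, 0.12, 0, 0, 0, 0], [0, 0, 0.12, 0, 0, 0, 0], [0, 0, 0.12, 0, 0, 0, 0], [0, 0, 0.12, 0, 0, 0, 0], [0, 0, 0.06, 0, 0, 0, 0], [0, 0, 0, 0, 0, 0, 0], [0, 0, 0, 0, 0, 0, 0]]

```text
clock: 4.65
tcp_pos: [0.5681, 0.055, 0.0241]
orientation: [0.0, 0.998, 0.064, -0.0]
wrist_force: [0.4, 1.1, -0.4]
finger_gap: 0.0856
grip_force: 0.0
```

>>> jog_arm:
  increments:
    - [[0, 0, 0, 0, 0, 0, 60], [0, 0, 0, 0, 0, 0, 120], [0, 0, 0, 0, 0, 0, 160], [0, 0, 0, 0, 0, 0, 255], [0, 0, 0, 0, 0, 0, 255], [0, 0, 0, 0, 0, 0, 255], [0, 0, 0, 0, 0, 0, 255], [0, 0, 0, 0, 0, 0, 255]]
  force: 20

```text
clock: 5.45
tcp_pos: [0.5691, 0.0554, 0.0253]
orientation: [-0.0, 0.998, 0.064, 0.001]
wrist_force: [-0.8, 2.1, 6.1]
finger_gap: 0.0558
grip_force: 16.7
```

>>> jog_arm:
  increments:
    - [[-0.017, 0.039, 0, 0, 0, 0, 255], [-0.0345, 0.0786, 0, 0, 0, 0, 255], [-0.0345, 0.0786, 0, 0, 0, 0, 255], [-0.0345, 0.0786, 0, 0, 0, 0, 255], [-0.0345, 0.0786, 0, 0, 0, 0, 255], [-0.0345, 0.0786, 0, 0, 0, 0, 255], [-0.0345, 0.0786, 0, 0, 0, 0, 255], [-0.0345, 0.0786, 0, 0, 0, 0, 255], [-0.0345, 0.0786, 0, 0, 0, 0, 255], [-0.0345, 0.0786, 0, 0, 0, 0, 255], [-0.0345, 0.0786, 0, 0, 0, 0, 255], [-0.0345, 0.0786, 0, 0, 0, 0, 255], [-0.0175, 0.0396, 0, 0, 0, 0, 255], [0, 0, 0, 0, 0, 0.024, 255], [0, 0, 0, 0, 0, 0.024, 255], [0, 0, 0, 0, 0, 0.024, 255], [0, 0, 0, 0, 0, 0.024, 255], [0, 0, 0, 0, 0, 0.0245, 255], [0, 0, 0, 0, 0, 0, 255], [0, 0, 0, 0, 0, 0, 255]]

```text
clock: 7.45
tcp_pos: [0.4963, -0.1928, 0.0253]
orientation: [0.001, 0.992, -0.126, 0.001]
wrist_force: [0.7, 0.3, 6.0]
finger_gap: 0.0558
grip_force: 18.3
```

```bash
cat > e.py <<'E'
from h import *
np.set_printoptions(precision=4,suppress=True)
for n in ['top','side','wrist']:
    c=cam(n); save(c,n+'2.png')
    for k,z in {'house_centre':.0415,'spot_centre':.0715,'test_mark_centre':0}.items():
        for d in spotter.landmark_of(k,n)[:3]: print(n,k,round(d['conf'],2),np.round(d['uv'],1),at(c,d['uv'],z)[:2])
a=[cv2.imread('pics/wrist2.png'),cv2.imread('pics/side2.png')]
cv2.imwrite('pics/m2.png',np.hstack([cv2.resize(a[0],(400,300)),cv2.resize(a[1][160:340,280:480],(400,360))[:300]]))
E
python3 e.py
```

```text
top house_centre 0.95 [291.7 304.8] [0.4331 0.0772]
top house_centre 0.55 [249.5 244.6] [0.5922 0.1963]
top house_centre 0.52 [390.8 285.3] [ 0.4923 -0.1887]
top spot_centre 0.48 [297.5 306.6] [0.4311 0.0602]
side house_centre 0.97 [399.6 291. ] [0.4175 0.0706]
side house_centre 0.87 [322.8 322.3] [0.6    0.2026]
side house_centre 0.73 [371.1 233.1] [ 0.4965 -0.1796]
side test_mark_centre 0.44 [370.8 239.6] [ 0.4955 -0.2047]
```

View pics/m2.png

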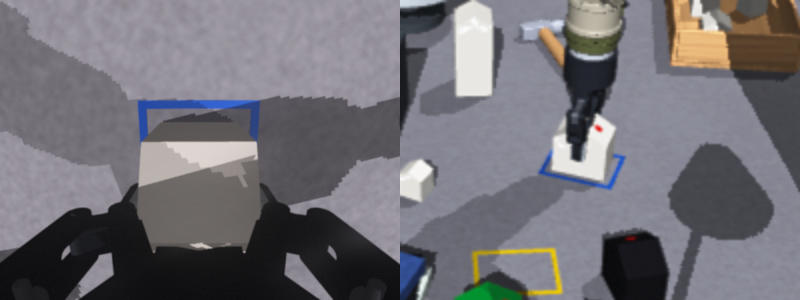

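The wrist view shows the house between the blue side lines, and the side view shows it inside the outline. I'll release, rise and check.

>>> jog_arm:
  increments:
    - [[0, 0, 0, 0, 0, 0, 0], [0, 0, 0, 0, 0, 0, 0], [0, 0, 0, 0, 0, 0, 0], [0, 0, 0, 0, 0, 0, 0], [0, 0, 0, 0, 0, 0, 0], [0, 0, -0.05, 0, 0, 0, 0], [0, 0, -0.12, 0, 0, 0, 0], [0, 0, -0.12, 0, 0, 0, 0], [0, 0, -0.12, 0, 0, 0, 0], [0, 0, -0.12, 0, 0, 0, 0], [0, 0, -0.12, 0, 0, 0, 0], [0, 0, -0.12, 0, 0, 0, 0], [0, 0, -0.12, 0, 0, 0, 0], [0, 0, 0, 0, 0, 0, 0], [0, 0, 0, 0, 0, 0, 0]]

```text
clock: 9.55
tcp_pos: [0.4955, -0.1921, 0.2476]
orientation: [0.001, 0.992, -0.126, 0.001]
wrist_force: [0.4, -0.4, -0.6]
finger_gap: 0.0855
grip_force: 0.0
```

```bash
cat > f.py <<'E'
from h import *
np.set_printoptions(precision=4,suppress=True)
c=cam('wrist'); save(c,'w3.png'); q,f,A,sp=fit_house(c,[.4955,-.192,-.251]); print(q,f,A,sp)
for z in spotter.landmark_of('spot_centre','wrist')[:2]: print(z['conf'],z['uv'],at(c,z['uv'],.0715))
uv=np.array([proj(c,p) for p in hpts([.4955,-.192,-.251],np.array([[x,y,0] for x in(-.05,.05) for y in(-.04,.04)]))]); a=uv.min(0).astype(int)-30;b=uv.max(0).astype(int)+30
print(mark(c,(max(a[0],0),b[0],max(a[1],0),b[1])))
I=c['pixels'].copy()
for qq,P in ((q,PTS),):
    for u in [proj(c,p) for p in hpts(qq,P)]: cv2.circle(I,tuple(np.int32(u)),2,(255,0,255),-1)
cv2.imwrite('pics/w3.png',I[...,::-1])
E
python3 f.py
```

```text
[ 0.4941 -0.1923 -0.2514] 421.880859375 5367.0 [ 0.4759 -0.1879  0.0715]
0.74 [93.1, 331.7] [0.4337 0.0565 0.0715]
0.71 [318.1, 236.2] [ 0.4739 -0.1871  0.0715]
((495.62542724609375, -192.5382080078125), (87.5296859741211, 111.4638900756836), 75.60467529296875)
```

View pics/w3.png

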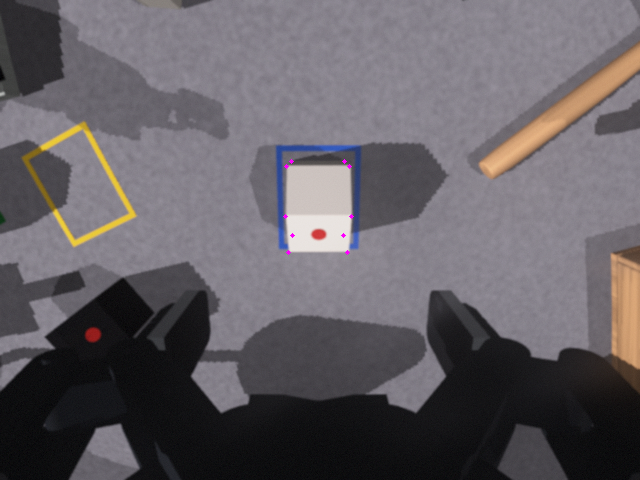

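House is inside the blue outline (320,200), with the spot at (318,235). Next the gauge; first I'll check the lamp's whereabouts.

```bash
cat > g.py <<'E'
from h import *
np.set_printoptions(precision=3,suppress=True)
a=cam('top');b=cam('side')
for u,v in (((70,330),(570,260)),((70,330),(575,220)),((70,330),(530,320))):
    r1,r2=ray(a,u),ray(b,v); k=np.linalg.lstsq(np.c_[r1,-r2],b['t']-a['t'],rcond=None)[0]; print(a['t']+r1*k[0],b['t']+r2*k[1])
s=env.get_state(); M=Rq(s['orientation']); print(M.T@(np.array([.42,.314,.25])-s['tcp_pos']), M)
E
python3 g.py
```

```text
[0.41  0.455 0.443] [0.255 0.499 0.489]
[0.416 0.431 0.488] [0.257 0.478 0.536]
[0.399 0.494 0.369] [0.286 0.519 0.398]
[-0.198 -0.471 -0.004] [[ 0.968 -0.249 -0.002]
 [-0.249 -0.968  0.001]
 [-0.002 -0.001 -1.   ]]
```

>>> jog_arm:
  increments:
    - [[-0.0566, -0.1346, 0, 0, 0, 0, 0], [-0.0566, -0.1346, 0, 0, 0, 0, 0], [-0.0566, -0.1346, 0, 0, 0, 0, 0], [-0.0566, -0.1346, 0, 0, 0, 0, 0], [-0.0566, -0.1346, 0, 0, 0, 0, 0], [-0.0566, -0.1346, 0, 0, 0, 0, 0], [-0.0566, -0.1346, 0, 0, 0, 0, 0], [-0.0566, -0.1346, 0, 0, 0, 0, 0], [-0.0566, -0.1346, 0, 0, 0, 0, 0], [-0.0566, -0.1346, 0, 0, 0, 0, 0], [-0.0566, -0.1346, 0, 0, 0, 0, 0], [-0.0566, -0.1346, 0, 0, 0, 0, 0], [-0.0566, -0.1346, 0, 0, 0, 0, 0], [-0.0566, -0.1346, 0, 0, 0, 0, 0], [0, 0, 0, 0, 0, 0, 0], [0, 0, 0, 0, 0, 0, 0]]

```text
clock: 11.35
tcp_pos: [0.3607, 0.1142, 0.2689]
orientation: [-0.076, 0.997, -0.015, 0.001]
wrist_force: [0.3, -0.4, -0.2]
finger_gap: 0.0854
grip_force: 0.0
```

```bash
cat > i.py <<'E'
from h import *
np.set_printoptions(precision=4,suppress=True)
s=env.get_state(); print(s['clock'],s['tcp_pos'],s['joint_pos'])
c=cam('wrist'); save(c,'w4.png')
for k,z in {'gauge_grip':.11,'gauge':.065,'holder':0}.items():
    for d in spotter.landmark_of(k,'wrist')[:2]: print(k,d['conf'],d['uv'],at(c,d['uv'],z))
p=cv2.cvtColor(c['pixels'],cv2.COLOR_RGB2HSV); m=((p[...,0]>5)&(p[...,0]<18)&(p[...,1]>225)&(p[...,2]>200)).astype(np.uint8)
n,l,st,_=cv2.connectedComponentsWithStats(m); i=1+np.argmax(st[1:,4]); print(st[i]); v,u=np.nonzero(l==i)
print(cv2.minAreaRect(np.array([at(c,q,.15)[:2]*1000 for q in zip(u,v)],np.float32)))
E
python3 i.py
```

```text
11.35 [0.3607 0.1142 0.2689] [-0.0317 -0.1045 -0.343   1.3326  0.1523  3.1406]
gauge_grip 0.63 [110.9, 85.1] [0.477  0.3171 0.11  ]
gauge 0.74 [144.5, 86.9] [0.4799 0.3135 0.065 ]
holder 0.93 [179.7, 95.9] [0.4768 0.3118 0.    ]Traceback (most recent call last):
  File "i.py", line 8, in <module>
    n,l,st,_=cv2.connectedComponentsWithStats(m); i=1+np.argmax(st[1:,4]); print(st[i]); v,u=np.nonzero(l==i)
                                                      ~~~~~~~~~^^^^^^^^^^
    return _wrapfunc(a, 'argmax', axis=axis, out=out, **kwds)
    return bound(*args, **kwds)
ValueError: attempt to get argmax of an empty sequence
```

View pics/w4.png

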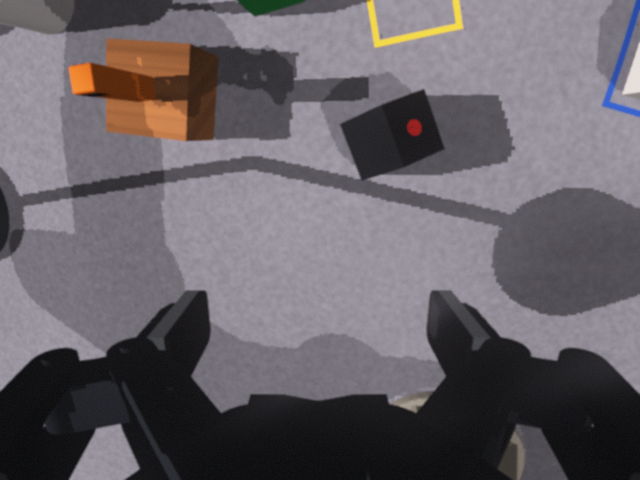

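The gauge is at (110,85), standing in the holder. The last joint ran into its range, so I need the tool turned to about +90° yaw. Computing that turn.

```bash
cat >> h.py <<'E'
def plan(p,Rt):
    "shift after turn, and turn (units)"
    s=env.get_state(); M=Rq(s['orientation']); rv=R.from_matrix(M.T@Rt).as_rotvec()
    d=np.array(p)-s['tcp_pos']
    print('turn deg',np.degrees(np.linalg.norm(rv)),'units',rv/np.pi,'shift before-axes',M.T@d/.25,'after-axes',Rt.T@d/.25)
def down(yaw): 
    c,s=np.cos(yaw),np.sin(yaw); return np.array([[c,s,0],[s,-c,0],[0,0,-1.]])
E
python3 -c "
from h import *
plan([.478,.27,.25],down(np.pi/2))"
```

```text
turn deg 92.16628763748398 units [-0.03807451 -0.03843128 -0.50916907] shift before-axes [ 0.4479335  -0.6214778   0.16893728] after-axes [0.62523125 0.46809326 0.07344025]
```

>>> jog_arm:
  increments:
    - [[0, 0, 0, -0.00317, -0.0032, -0.04243, 0], [0, 0, 0, -0.00317, -0.0032, -0.04243, 0], [0, 0, 0, -0.00317, -0.0032, -0.04243, 0], [0, 0, 0, -0.00317, -0.0032, -0.04243, 0], [0, 0, 0, -0.00317, -0.0032, -0.04243, 0], [0, 0, 0, -0.00317, -0.0032, -0.04243, 0], [0, 0, 0, -0.00317, -0.0032, -0.04243, 0], [0, 0, 0, -0.00317, -0.0032, -0.04243, 0], [0, 0, 0, -0.00317, -0.0032, -0.04243, 0], [0, 0, 0, -0.00317, -0.0032, -0.04243, 0], [0, 0, 0, -0.00317, -0.0032, -0.04243, 0], [0, 0, 0, -0.00317, -0.0032, -0.04243, 0], [0.1042, 0.078, 0.0122, 0, 0, 0, 0], [0.1042, 0.078, 0.0122, 0, 0, 0, 0], [0.1042, 0.078, 0.0122, 0, 0, 0, 0], [0.1042, 0.078, 0.0122, 0, 0, 0, 0], [0.1042, 0.078, 0.0122, 0, 0, 0, 0], [0.1042, 0.078, 0.0122, 0, 0, 0, 0], [0, 0, 0, 0, 0, 0, 0], [0, 0, 0, 0, 0, 0, 0]]

```text
clock: 13.55
tcp_pos: [0.4776, 0.2703, 0.2491]
orientation: [-0.0, 0.707, 0.707, -0.001]
wrist_force: [0.3, 0.6, 0.2]
finger_gap: 0.0853
grip_force: 0.0
```

```bash
sed -i 's/S>225/S>180/; s/>225)/>170)/; s/>200)).ast/>120)).ast/; s/w4/w5/' i.py; python3 i.py
```

```text
13.55 [0.4776 0.2703 0.2491] [ 0.3687  0.2594  0.0165  1.33   -0.0001  1.9387]
gauge_grip 0.78 [316.9, 163.1] [0.4762 0.3151 0.11  ]
gauge 0.93 [320.7, 162.0] [0.4793 0.3126 0.065 ]
holder 0.88 [322.0, 158.5] [0.481  0.3114 0.    ]
[ 302  149   35   41 1346]
((477.7823181152344, 314.2391662597656), (22.34234619140625, 25.855382919311523), 0.09612029045820236)
```

View pics/w5.png

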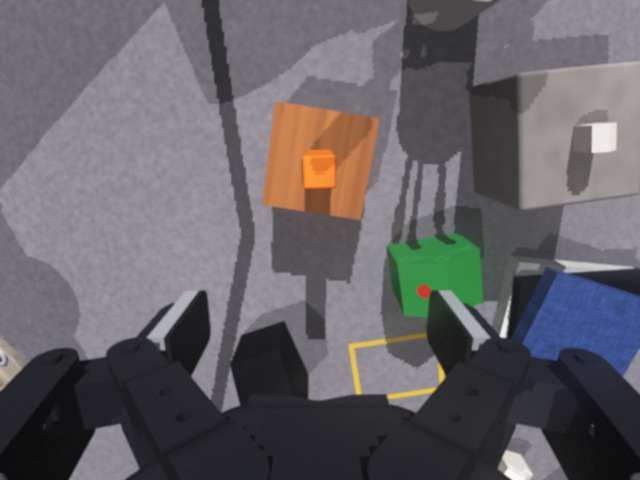

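The gauge top is at (318,172) and its faces lie along world x and y. Moving over it and down.

>>> jog_arm:
  increments:
    - [[0.0855, 0.002, 0, 0, 0, 0, 0], [0.0855, 0.002, 0, 0, 0, 0, 0], [0, 0, 0.1, 0, 0, 0, 0], [0, 0, 0.1, 0, 0, 0, 0], [0, 0, 0.1, 0, 0, 0, 0], [0, 0, 0.1, 0, 0, 0, 0], [0, 0, 0.1, 0, 0, 0, 0], [0, 0, 0.1, 0, 0, 0, 0], [0, 0, 0.032, 0, 0, 0, 0], [0, 0, 0, 0, 0, 0, 0], [0, 0, 0, 0, 0, 0, 60], [0, 0, 0, 0, 0, 0, 120], [0, 0, 0, 0, 0, 0, 160], [0, 0, 0, 0, 0, 0, 190], [0, 0, 0, 0, 0, 0, 255], [0, 0, 0, 0, 0, 0, 255], [0, 0, 0, 0, 0, 0, 255], [0, 0, 0, 0, 0, 0, 255], [0, 0, 0, 0, 0, 0, 255]]
  force: 40

```text
clock: 15.65
tcp_pos: [0.479, 0.3133, 0.0931]
orientation: [0.0, 0.707, 0.707, 0.001]
wrist_force: [-0.5, -0.0, 5.2]
finger_gap: 0.0217
grip_force: 41.6
```

Run:
```python
from h import *
c=cam('wrist'); print(env.get_state()['tcp_pos']); cv2.imwrite('pics/w6.png',c['pixels'][...,::-1])
```

```text
[0.47901848 0.31327586 0.09304571]
```

View pics/w6.png

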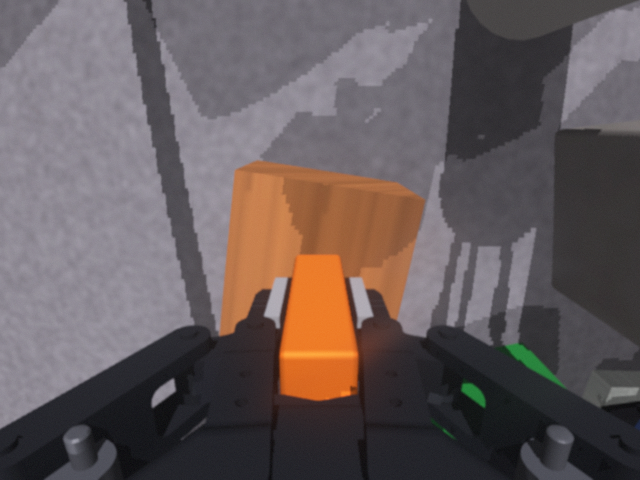

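The gauge is gripped, with the top edge of its camera-side face at row 352 and its foot at row 255. I'll use those edges for its offset in the grip, and plan lift and approach.

Run:
```python
from h import *
np.set_printoptions(precision=4,suppress=True)
c=cam('wrist'); print(at(c,(319,352),.15),at(c,(318,255),.065))
print(at(c,(282,352),.15),at(c,(357,352),.15))
a=-.251; hx=np.array([np.cos(a),np.sin(a),0]); hy=np.array([-np.sin(a),np.cos(a),0]); n=-.5*hx+np.array([0,0,.866])
spot=np.array([.4755,-.1876,.0715]); tz=-n; tx=hy; ty=np.cross(tz,tx); Rt=np.c_[tx,ty,tz]
print(Rt); ap=spot+n*(.082+.06); print('approach TCP',ap)
D=down(a+np.pi/2); print('turns', R.from_matrix(Rq(env.get_state()['orientation']).T@D).as_rotvec()/np.pi, R.from_matrix(D.T@Rt).as_rotvec()/np.pi)
```

```text
[0.479  0.3235 0.15  ] [0.4788 0.3224 0.065 ]
[0.4691 0.3235 0.15  ] [0.4891 0.3235 0.15  ]
[[ 0.2484  0.8389  0.4843]
 [ 0.9687 -0.2151 -0.1242]
 [ 0.      0.5    -0.866 ]]
approach TCP [ 0.4067 -0.17    0.1945]
turns [ 0.0004 -0.0003  0.0801] [-0.1667 -0.      0.    ]
```

>>> jog_arm:
  increments:
    - [[0, 0, -0.03, 0, 0, 0, 255], [0, 0, -0.1, 0, 0, 0, 255], [0, 0, -0.13, 0, 0, 0, 255], [0, 0, -0.13, 0, 0, 0, 255], [0, 0, -0.13, 0, 0, 0, 255], [-0.06, -0.01, 0, 0, 0, 0, 255], [-0.138, -0.0207, 0, 0, 0, 0, 255], [-0.138, -0.0207, 0, 0, 0, 0, 255], [-0.138, -0.0207, 0, 0, 0, 0, 255], [-0.138, -0.0207, 0, 0, 0, 0, 255], [-0.138, -0.0207, 0, 0, 0, 0, 255], [-0.138, -0.0207, 0, 0, 0, 0, 255], [-0.138, -0.0207, 0, 0, 0, 0, 255], [-0.138, -0.0207, 0, 0, 0, 0, 255], [-0.138, -0.0207, 0, 0, 0, 0, 255], [-0.138, -0.0207, 0, 0, 0, 0, 255], [-0.138, -0.0207, 0, 0, 0, 0, 255], [-0.138, -0.0207, 0, 0, 0, 0, 255], [-0.138, -0.0207, 0, 0, 0, 0, 255], [-0.078, -0.0107, 0, 0, 0, 0, 255]]

```text
clock: 17.75
tcp_pos: [0.4049, -0.1719, 0.2212]
orientation: [-0.001, 0.708, 0.706, -0.0]
wrist_force: [0.6, 1.3, -1.4]
finger_gap: 0.0215
grip_force: 40.8
```

>>> jog_arm:
  increments:
    - [[0, 0, 0, 0.0004, -0.0003, 0.04, 255], [0, 0, 0, 0, 0, 0.04, 255], [0, 0, 0, -0.0333, 0, 0, 255], [0, 0, 0, -0.0333, 0, 0, 255], [0, 0, 0, -0.0333, 0, 0, 255], [0, 0, 0, -0.0333, 0, 0, 255], [0, 0, 0, -0.0333, 0, 0, 255], [0, 0, 0, 0, 0, 0, 255], [0, 0, 0, 0, 0, 0, 255]]

```text
clock: 18.65
tcp_pos: [0.4053, -0.1698, 0.2216]
orientation: [0.203, 0.764, 0.592, 0.157]
wrist_force: [0.1, -0.5, -1.8]
finger_gap: 0.0215
grip_force: 40.7
```

```bash
cat > k.py <<'E'
from h import *
np.set_printoptions(precision=4,suppress=True)
a=-.251; hx=np.array([np.cos(a),np.sin(a),0]); hy=np.array([-np.sin(a),np.cos(a),0]); n=-.5*hx+np.array([0,0,.866])
tz=-n; tx=hy; Rt=np.c_[tx,np.cross(tz,tx),tz]; spot=np.array([.4755,-.1876,.0715])
s=env.get_state(); M=Rq(s['orientation']); tip=s['tcp_pos']+M@[-.001,0,.082]
print(s['clock'],s['tcp_pos'],s['joint_pos'],s['wrist_force'],'tilt err',np.degrees(np.arccos(-M[:,2]@n)))
print('tip',tip,'to spot in tool axes mm',1000*M.T@(spot-tip)); plan(s['tcp_pos'],Rt)
for nme in ('top','side'):
    c=cam(nme)
    for k in ('gauge_tip','spot_centre','house_centre'):
        for d in spotter.landmark_of(k,nme)[:3]: print(nme,k,d['conf'],d['uv'])
    print('pred spot',proj(c,spot),'tip',proj(c,tip)); save(c,nme+'7.png')
E
python3 k.py
```

```text
18.65 [ 0.4053 -0.1698  0.2216] [-0.7465 -0.3535 -0.7629  0.6946  0.2373  1.1329] [ 0.1082 -0.5231 -1.7545] tilt err 0.4479518528381983
tip [ 0.4444 -0.181   0.1504] to spot in tool axes mm [  1.3954 -11.6489  84.2609]
turn deg 0.23936218598318304 units [-0.0013  0.0004 -0.0002] shift before-axes [0. 0. 0.] after-axes [0. 0. 0.]
top spot_centre 0.54 [356.7, 198.3]
top spot_centre 0.37 [297.8, 304.7]
top spot_centre 0.25 [391.0, 281.9]
top house_centre 0.88 [290.4, 307.1]
top house_centre 0.78 [390.0, 286.3]
top house_centre 0.55 [248.5, 242.8]
pred spot [392.1115 292.1077] tip [394.4339 306.3421]
side gauge_tip 0.49 [336.1, 300.8]
side gauge_tip 0.18 [363.8, 191.7]
side spot_centre 0.48 [258.5, 310.5]
side house_centre 0.71 [322.0, 321.2]
side house_centre 0.67 [397.9, 295.7]
side house_centre 0.6 [370.5, 233.1]
pred spot [379.0195 223.6188] tip [392.1109 202.3173]
```

>>> jog_arm:
  increments:
    - [[0.0056, -0.0466, 0.06, -0.0013, 0.0004, 0, 255], [0, 0, 0.06, 0, 0, 0, 255], [0, 0, 0.06, 0, 0, 0, 255], [0, 0, 0.06, 0, 0, 0, 255], [0, 0, 0.05, 0, 0, 0, 255], [0, 0, 0, 0, 0, 0, 255], [0, 0, 0, 0, 0, 0, 255]]

```text
clock: 19.75
tcp_pos: [0.4321, -0.1749, 0.1535]
orientation: [0.205, 0.763, 0.592, 0.16]
wrist_force: [-0.1, 0.3, -1.9]
finger_gap: 0.0217
grip_force: 40.8
```

```bash
cat >> k.py <<'E'
ims=[]
for nme,f in (('wrist',3),('side',5),('top',5)):
    c=cam(nme); us,ut=proj(c,spot),proj(c,tip); r=130//f*1 if nme!='wrist' else 60
    x,y=np.int32((us+ut)/2); x=np.clip(x,r,640-r); y=np.clip(y,r,480-r); print(nme,us,ut,'crop',x,y,r)
    g=c['pixels'][y-r:y+r,x-r:x+r].copy(); g=cv2.resize(g,(390,390),interpolation=2); k=390/(2*r)
    for u,col in ((us,(0,255,255)),(ut,(255,0,255))): cv2.drawMarker(g,tuple(np.int32((u-[x-r,y-r]+.5)*k)),col,1,12,1)
    ims.append(cv2.resize(g,(266,266)) if 0 else g)
full=cv2.resize(cam('wrist')['pixels'],(400,300)); a=[cv2.resize(i,(400,300)) if 0 else cv2.resize(i,(300,300)) for i in ims]
o=np.zeros((600,700,3),np.uint8); o[:300,:400]=full;o[:300,400:]=a[0];o[300:,:300]=a[1];o[300:,400:]=a[2]
cv2.imwrite('pics/m8.png',o[...,::-1])
E
python3 k.py | grep -v conf
```

```text
19.75 [ 0.4321 -0.1749  0.1535] [-0.7036 -0.2316 -0.8717  0.4509  0.2222  1.1717] [-0.0817  0.2941 -1.8713] tilt err 0.39660613366222575
tip [ 0.4717 -0.186   0.0825] to spot in tool axes mm [-0.62   -1.974  11.6136]
turn deg 0.12092990272978613 units [ 0.0005 -0.0004  0.0002] shift before-axes [0. 0. 0.] after-axes [0. 0. 0.]
top spot_centre 0.37 [296.1, 309.2]
top house_centre 0.87 [392.0, 285.4]
top house_centre 0.7 [250.4, 241.9]
top house_centre 0.58 [289.3, 306.1]
pred spot [392.1115 292.1077] tip [392.1583 293.7803]
side gauge_tip 0.22 [389.5, 207.5]
side house_centre 0.78 [396.0, 294.1]
side house_centre 0.6 [323.4, 321.4]
side house_centre 0.58 [371.8, 232.8]
pred spot [379.0195 223.6188] tip [380.6115 220.8565]
wrist [313.8832 238.2361] [316.8158 242.3129] crop 315 240 60
side [379.0195 223.6188] [380.6115 220.8565] crop 379 222 26
top [392.1115 292.1077] [392.1583 293.7803] crop 392 292 26
```

View pics/m8.png

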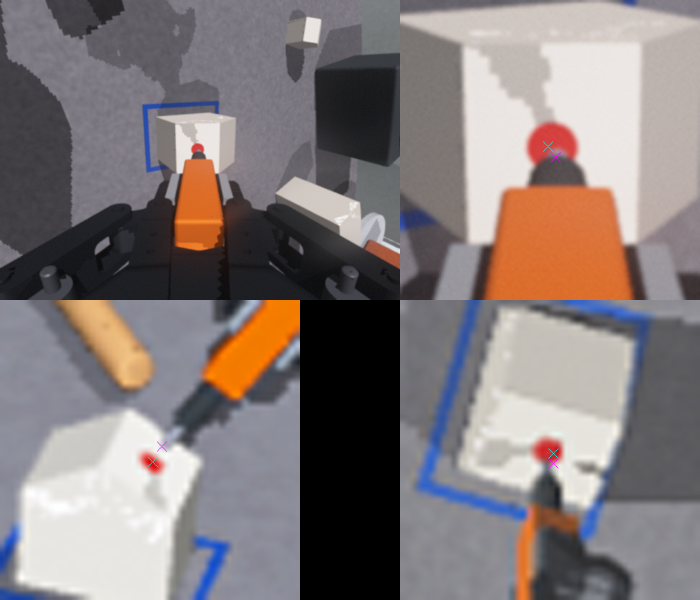

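The pictures show the tip about 12 mm off the spot, in line with it (the predicted crosses agree with the side and wrist crops). Pressing in small steps, reading the force.

>>> jog_arm:
  increments:
    - [[-0.002, -0.006, 0.01, 0, 0, 0, 255], [0, 0, 0.01, 0, 0, 0, 255], [0, 0, 0.01, 0, 0, 0, 255], [0, 0, 0.006, 0, 0, 0, 255], [0, 0, 0, 0, 0, 0, 255], [0, 0, 0, 0, 0, 0, 255]]

```text
clock: 20.95
tcp_pos: [0.4351, -0.1764, 0.145]
orientation: [0.205, 0.763, 0.592, 0.16]
wrist_force: [0.0, 0.0, -1.7]
finger_gap: 0.0215
grip_force: 40.8
```

>>> jog_arm:
  increments:
    - [[0, 0, 0.008, 0, 0, 0, 255], [0, 0, 0.008, 0, 0, 0, 255], [0, 0, 0, 0, 0, 0, 255], [0, 0, 0, 0, 0, 0, 255]]

```text
clock: 21.35
tcp_pos: [0.4372, -0.177, 0.1419]
orientation: [0.206, 0.763, 0.592, 0.16]
wrist_force: [-0.4, -0.2, 0.2]
finger_gap: 0.0214
grip_force: 41.2
```

```bash
cat > l.py <<'E'
from h import *
np.set_printoptions(precision=4,suppress=True)
n=-Rq(env.get_state()['orientation'])[:,2]; F=[]
for _ in range(8): cams.read_camera('top'); F.append(env.get_state()['wrist_force'])
F=np.mean(F,0)-[0,-.05,-1.83]; print(F,'axial',F@n)
E
python3 l.py; sed -i '/^ims=/,$d' k.py; python3 k.py | grep -v "house\|conf"
```

```text
[-0.8301  0.1143  2.4835] axial 2.565499690972571
21.75 [ 0.4372 -0.177   0.1418] [-0.698  -0.2046 -0.8869  0.4058  0.2194  1.1773] [-0.4424 -0.0234  1.2114] tilt err 0.41880454251560373
tip [ 0.4769 -0.1882  0.071 ] to spot in tool axes mm [ 0.2425 -1.0023 -1.2165]
turn deg 0.179833538837055 units [ 0.001  -0.0001  0.0002] shift before-axes [0. 0. 0.] after-axes [0. 0. 0.]
top spot_centre 0.42 [298.5, 305.9]
top spot_centre 0.3 [494.0, 274.1]
pred spot [392.1115 292.1077] tip [392.3143 291.58  ]
side spot_centre 0.66 [370.5, 243.2]
pred spot [379.0195 223.6188] tip [378.5397 223.6318]
```

>>> jog_arm:
  increments:
    - [[0, 0, 0.007, 0, 0, 0, 255], [0, 0, 0.007, 0, 0, 0, 255], [0, 0, 0.004, 0, 0, 0, 255], [0, 0, 0, 0, 0, 0, 255], [0, 0, 0, 0, 0, 0, 255], [0, 0, 0, 0, 0, 0, 255]]

```text
clock: 22.75
tcp_pos: [0.4394, -0.1776, 0.1379]
orientation: [0.205, 0.763, 0.592, 0.16]
wrist_force: [-0.7, -0.3, 2.1]
finger_gap: 0.0215
grip_force: 41.4
```

```bash
python3 l.py; python3 k.py | grep "tip\|house"; python3 -c "
from h import *
s=spotter.landmark_of('plunger','side'); print(s[:1])"
```

```text
[-1.1252  0.3376  3.6211] axial 3.7204894993125217
tip [ 0.479  -0.1887  0.067 ] to spot in tool axes mm [ 0.1997 -0.9159 -5.7463]
top house_centre 0.8 [249.1, 245.1]
top house_centre 0.75 [293.3, 307.8]
top house_centre 0.71 [391.9, 285.9]
pred spot [392.1115 292.1077] tip [392.2736 290.6969]
side house_centre 0.79 [395.4, 294.9]
side house_centre 0.71 [324.7, 321.0]
side house_centre 0.59 [368.9, 233.1]
pred spot [379.0195 223.6188] tip [377.7121 224.6119]Traceback (most recent call last):
  File "<string>", line 3, in <module>
    s=spotter.landmark_of('plunger','side'); print(s[:1])
ValueError: it knows: books, brush_jar, gauge, gauge_grip, gauge_tip, holder, house, house_centre, mallet, small_house, spot_centre, stone_block, tall_house, test_mark_centre, wait_mark_centre
```

>>> jog_arm:
  increments:
    - [[0, 0, 0.005, 0, 0, 0, 255], [0, 0, 0, 0, 0, 0, 255], [0, 0, 0, 0, 0, 0, 255], [0, 0, 0, 0, 0, 0, 255]]

```text
clock: 23.95
tcp_pos: [0.4399, -0.1777, 0.1368]
orientation: [0.205, 0.763, 0.592, 0.16]
wrist_force: [-1.4, -0.6, 2.5]
finger_gap: 0.0217
grip_force: 41.5
```

```bash
python3 l.py
python3 - <<'E'
from h import *
spot=np.array([.4755,-.1876,.0715])
for n in('wrist','side'):
    c=cam(n); p=proj(c,spot); h=cv2.cvtColor(c['pixels'],cv2.COLOR_RGB2HSV); m=((h[...,0]<6)|(h[...,0]>172))&(h[...,1]>130)
    v,u=np.nonzero(m); k=np.hypot(u-p[0],v-p[1])<18; print(n,'pred',p,'red',u[k].mean(),v[k].mean(),k.sum())
E
python3 k.py | grep tip
```

```text
[-0.8665  0.154   4.5951] axial 4.413899598123729
wrist pred [316.54898407 246.15508333] red 318.54545454545456 240.7171717171717 99
side pred [379.01951533 223.6188111 ] red 378.75 224.25 4
tip [ 0.4796 -0.1888  0.0659] to spot in tool axes mm [ 0.1526 -0.8543 -7.0119]
top gauge_tip 0.37 [391.0, 313.4]
pred spot [392.1115 292.1077] tip [392.2448 290.4592]
pred spot [379.0195 223.6188] tip [377.4886 224.899 ]
```

Axial force is 4.4 N and the geometry gives about 7 mm of plunger travel, so it is half-way in. The spot has not moved. Handing in.

```bash
python3 -c "
from h import *
print(ticket.hand_in())"
```

```text
the job is handed in; nothing more can be done
None
```

I slid the house into the blue outline, released it, and handed in with the gauge still pressed square on the red spot: plunger about 7 mm in, about 4.4 N by the wrist force reading. The hand-in returned no verdict, so I don't know how it was judged.

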